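# Nest the stacked caddy totes

### The arm

A 7-joint arm with a two-finger parallel gripper is mounted at the origin on the work surface. World frame = base frame: x ahead of the robot, y to its left, z up, the work surface at z = 0. Lengths are in m, angles in rad, forces in N, time in s.
With the tool pointing down it reaches from about 0.4 to 0.85 m from the base axis. Payload 10.4 kg.
Tool frame: the origin (TCP) lies between the finger pads, 19 mm behind the fingertips; this is the grasp point; z points along the fingers, y is the line along which they close (so a half turn about z gives the same grasp; the last joint's range is limited). The gripper opens to 85 mm and grips with 20 to 120 N. Pads are 22 mm wide; open, the fingers measure 114 mm over their backs; the gripper's body (76 mm by 85 mm) begins 54 mm behind the grasp point. The pads swing forward as they close: fully open they stand 13 mm farther back than shut.
Start: joints at [-1.147, 0.332, -0.065, 1.46, 0.022, 1.35, -0.088], TCP at [0.27, 0.564, 0.25] pointing down, gripper open.
Joint ranges: [-2.6, 2.6], [-0.5, 2.12], [-1.47, 1.34], [0.16, 2.42], [-1.27, 4.41], [0.06, 2.06], [-2.6, 2.6]. Speed limits (rad/s): [2.22, 2.22, 2.79, 2.79, 3.14, 3.14, 3.14].

### API

Orientations are given as a unit quaternion [x, y, z, w].
In Python, from workcell import get_obs, camera, hand_in gives the robot as it stands. The module is installed in compiled form; this text tells all that it offers.
- The arm moves only by the tool move_arm, never from a script. Its argument "plan" is a list of rows, each an object with "delta_pos": the shift along the tool's x, y, z in normalised numbers (1 is 0.6 m), a list of three; "turn": the turn, a rotation vector about the tool's x, y, z in parts of the range, where 1.0 means 2 pi rad, a list of three; "fingers": the closure, from 0 (fully open) to 1 (shut). A call has 1 to 12 rows; each row is the pose to reach, as a shift and turn from the pose commanded when the call began, along the tool's axes at that moment; what a row does not reach only later rows make up. A row lasts 1/8 s, in which the tool goes at most 62.5 mm and 10.7 degrees, less where a joint would pass 70% of its speed; a pose out of reach is approached as far as the arm can. A shift or turn number past 1, either way, is cut back to 1. A call with a gripper value outside its range is refused whole. The fingers move at their own pace and stop on an object; "force" is the grip in N (left out, the last holds). Time passes only in rows, so rows that repeat a pose let the fingers close. It gives the time, the measured TCP pose, the force, the opening and the grip force at its end, in the units of the state.
- get_obs(): the state, without advancing time (a new reading comes with each control period).
- camera(name): name is "scene" or "top"; returns a dict with "color" (400x640x3 uint8, red, green, blue), "range_z" (400x640 float32, m along the optical axis (not along the pixel's ray), 0 where there is no reading), "fx", "fy", "cx", "cy" (pixels), "k1" (the pictures are not rectified: a ray, as slopes to the right and down, at radius r is drawn at 1 + k1 r^2 times it, then the intrinsics apply), "R" (3x3) and "t" (3): a world point X has camera coordinates R X + t. Camera axes: x right, y down, z forward; pixel columns grow to the right and rows downward; lengths in m; the calibration is good to about 2 mm. A picture is of the moment at which its call begins.
- hand_in(): hands the job in; it is judged then, once.
The state is a dict: "clock": time; "joint_pos": joint angles; "joint_velocities": joint speeds; "tau": joint torques, N m; "position": TCP position; "ee_rot": TCP orientation; "ft_force": force on the tool from outside, world axes, zero at the start; "torque": the same for the moment, N m; "grip_width": opening from 0.0 (shut) to 1.0 (fully open); "grasp_force": force on a finger pad.
Only numpy, scipy, OpenCV 4.12 (cv2) and the standard library are available. Lean on these libraries where they do the work, as an engineer would, in place of code of your own. Each camera call takes 0.05 s, during which the arm holds its last target. There are 200 camera calls.

### The job

Two empty caddy totes stand stacked in the screwed-down white tray, the upper one turned end for end so that it rides high on the lower one's ledges; save the height by nesting them. Lift the upper tote off, turn it half a turn so that both deep lips are at the same end, and feel it down inside the lower tote, pressing gently (never forcing it) until both snap tongues have clicked and it sits level and fully home on its lugs. Then let go, leaving everything else on the worktop where it stands.

Things in the scene. Friction and masses are not known exactly. Their poses are not given: they have to be found in the camera images.
- upper_tote: Loose upper tote, grey plastic, about 0.36 kg, walls 2.5 mm, drafted 0.11 mm per mm of height. Origin: centre of its underside; z up, x lengthways to the end with the deep lip. Underside 190 x 130 mm; rim 80 mm up, 160 mm wide, out to x = -110 and (deep lip) +122 mm. It starts on the lower tote's ledges, half a turn round. Pick it up by its grip bar; see upper_grip.
- tray: Screwed-down white tray 236 x 176 mm. Origin: centre of its underside, on the worktop; z up, x to the end where the lower tote's deep lip is. The lower tote (same shape, empty) is held in it by suction feet, underside 8 mm above the tray's origin, up to 4.2 mm off centre along x and along y, not turned. Stacked, the upper's origin is 74 mm above the tray's; nested home, 44 mm.
- upper_slot (a point): Mouth of the guide slot inside the upper tote's hollow pedestal, 48 mm up from its origin, on its axis, facing down. Slot 82.4 mm (x) by 22.4 mm (y), straight-sided: the lower tote's 80 x 20 mm grip bar must enter it from 26 mm above home. About 1.5 mm off or more, the slot's edges land on the bar: stop, slide lightly until it drops in.
- upper_grip (a point): Middle of the upper tote's grip bar: 94 mm up from its origin, on its axis. The bar is solid, 20 mm thick (tote's y), 80 mm long (x), from 78 to 110 mm up, on a hollow pedestal (open below) 28 mm thick at its top: hold it from above with the TCP about 6 mm above this point.
- tray_ledges (a point): Tray centre at the height of the lower tote's ledges, 74 mm up: tops of hollow columns, two on each long wall, at x = -70 and +35 mm in the tote. Same way round, the upper's columns slip over them (side play 4.7 mm at first, 1.5 mm at home); half turned, its floor stands on them. A side force on the tool means off centre: shift to ease it. Over 50 N between the totes is forcing.
- tongue_front (a joint): Sprung tongue in the lower tote's deep-lip end, 70 mm up: how far it is pushed out, m. 0 at rest, up to 2 to 3 mm while the upper tote's end bead rides over it, from about 14 to 5 mm above home, and 0 again once clicked past. The pair need about 8 to 15 N of press, more if off centre; then the tote goes down freely to its stop.
- tongue_back (a joint): The like tongue in the lower tote's other end.
- upper_lip (a point): Middle of the outer edge of the upper tote's deep lip (two flat ears of the rim, a tongue between them), on the rim's top: 122 mm along +x and 80 mm up from its origin.
- full_tote: A third tote of the same shape, full of soap bars and jars, to the robot's right. Bystander, about 0.95 kg. Origin: centre of its underside.
- pump_bottle: White ceramic soap pump, 64 mm across, 170 mm tall, to the robot's left. Bystander. Origin: centre of its underside.
- jar: Glass jar with metal cap, 72 mm across, 110 mm tall, to the left. Bystander. Origin: centre of its underside.
- soap_dish: White dish 105 x 70 mm with a bar of soap, 32 mm tall in all, close beside the totes on their left. Bystander. Origin: centre of its underside.
- scrub_brush: Wooden scrub brush 150 x 48 mm, 34 mm tall, lying close beside the totes on their right. Bystander. Origin: centre of its underside.
- tumbler: White tumbler 70 mm across, 95 mm tall, at the back left. Bystander. Origin: centre of its underside.

How it is judged:
On the way, in this order (a step that is already met when the one before it is completed fails the run):
1. the upper tote is lifted clear of the lower one's rim (z of upper_tote in the frame of tray above 0.091 m), for 0.1 s.
2. turned the same way round, it has entered the lower tote below the ledges (z of upper_tote in the frame of tray below 0.068 m and x of upper_lip in the frame of tray above 0.11 m), for 0.05 s.
At the end, for the whole second after the job is handed in: The upper tote rests nested, lips at the same end: its origin 41 to 46 mm above the tray's and within 10 mm of it sideways, in line within 0.05 rad, level within 0.03 rad, both tongues sprung back (under 2 mm), at rest and let go (z of upper_tote in the frame of tray between 0.041 and 0.046 m and horizontal distance between upper_tote and tray below 0.01 m and x of upper_lip in the frame of tray above 0.11 m and angle between the x axis of upper_tote and the x axis of tray, either way round below 0.05 rad and angle between upper_tote's own z axis and vertical below 0.03 rad and value of joint each of tongue_front, tongue_back below 0.002 m and linear speed of upper_tote below 0.01 m/s and angular speed of upper_tote below 0.05 rad/s); the robot touches nothing.
It fails at once if more than 50 N between the upper tote and the tray with its lower tote (forced) (contact force between upper_tote and tray above 50 N).
It fails at once if a bystander moved more than 20 mm (distance of any of full_tote, pump_bottle, jar, soap_dish, scrub_brush, tumbler from where it was at the start of the episode above 0.02 m).
It also fails if it takes over 72 s, if anything falls off the work surface, if the arm or the gripper's body presses on something with over 40 N, if the wrist force passes 120 N, or if a joint passes its speed limit or range.

## Working session

There is one attempt and no reset: what is moved stays moved. The work goes in short steps, Python scripts to look and compute and a tool call to move; the robot and the scene stay as the last step left them, time stands still between calls to the robot, and variables do not carry over. Pictures are saved under pics/ and viewed, at most 10 in all, crops included, and the job is handed in when it is done.

Besides the shell and the picture viewer there is one more tool, called as a command line: name --argument value ..., lists and objects as JSON in quotes. move_arm: Moves the arm, as the interface text tells. Its arguments: {"type":"object","properties":{"plan":{"type":"array","items":{"type":"object","properties":{"delta_pos":{"type":"array","items":{"type":"number"}},"turn":{"type":"array","items":{"type":"number"}},"fingers":{"type":"number"}}}},"force":{"type":"number"}},"required":["plan"]}

```bash
mkdir -p pics; cat > h.py <<'E'
import numpy as np, cv2
from workcell import get_obs, camera, hand_in
def cloud(c):
    K=np.array([[c['fx'],0,c['cx']],[0,c['fy'],c['cy']],[0,0,1.]])
    v,u=np.mgrid[0:400,0:640]
    p=cv2.undistortPoints(np.stack([u.ravel(),v.ravel()],1).astype(np.float64)[:,None],K,np.array([c['k1'],0,0,0.]))[:,0]
    z=c['range_z'].ravel().astype(float)
    X=np.c_[p*z[:,None],z]
    W=(X-c['t'])@np.asarray(c['R'])
    W[z==0]=np.nan
    return W.reshape(400,640,3)
E
python3 - <<'E'
from h import *
for n in ('top','scene'):
    c=camera(n); cv2.imwrite(f'pics/{n}0.png',c['color'][:,:,::-1]); np.savez(f'{n}0.npz',**c)
    W=cloud(c); print(n,np.nanmin(W,(0,1)),np.nanmax(W,(0,1)), -np.array(c['R']).T@c['t'])
o=get_obs(); print({k:np.round(v,3) for k,v in o.items()})
E
```

```text
top [-0.43266515 -2.0046029  -0.77631339] [1.6271631  1.81338072 0.70504007] [ 0.44815863 -0.02964673  1.43479095]
scene [-0.94521591 -2.12448453 -0.76845532] [1.54439078 1.17762853 0.66587504] [1.13104555 0.31441074 1.02995679]
{'clock': np.float64(0.1), 'joint_pos': array([-1.147,  0.333, -0.065,  1.461,  0.022,  1.35 , -0.088]), 'joint_velocities': array([-0.   , -0.001, -0.001,  0.001,  0.001, -0.001, -0.   ]), 'tau': array([ 1.0000e-03, -6.2675e+01,  4.9000e-02, -3.9243e+01,  1.6000e-02,
        7.0000e-03,  0.0000e+00]), 'position': array([0.27 , 0.563, 0.249]), 'ee_rot': array([ 0.222,  0.975, -0.001, -0.   ]), 'ft_force': array([-0.641, -0.321,  0.6  ]), 'torque': array([-0.031,  0.017,  0.059]), 'grasp_force': np.float64(0.0), 'grip_width': np.float64(1.0)}
```

View pics/top0.png

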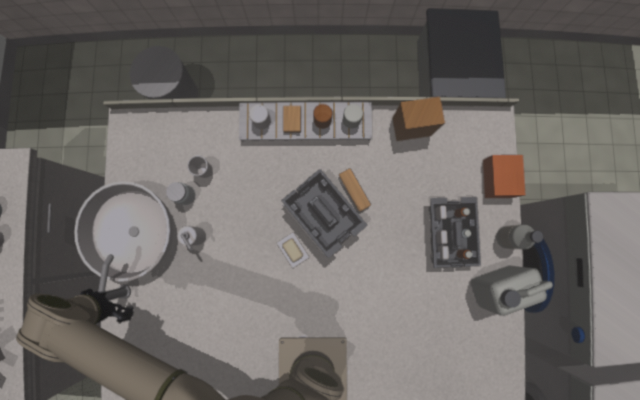

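View pics/scene0.png

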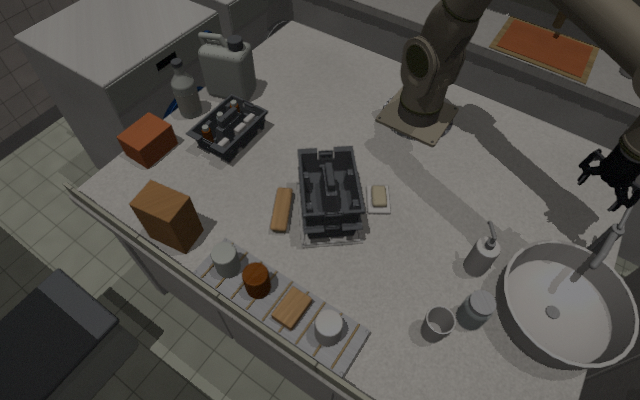

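The top view shows the stack at about (324,212), turned about 35–40° in the picture, with the dish at (293,250) and the brush at (355,190). In the scene view the stack is at about (330,195). Next I fit its bar and rim.

```bash
python3 - <<'E'
from h import *
for n in ('top','scene'):
    c=dict(np.load(n+'0.npz')); W=cloud(c).reshape(-1,3)
    m=(abs(W[:,0]-.6)<.22)&(abs(W[:,1]+.04)<.22)
    if n=='top': print('table z',np.nanmedian(W[m&(W[:,2]<.02),2]))
    ctr=None
    for nm,a,b in (('bar',.174,.20),('rim',.146,.162),('lowrim',.08,.10),('tray',.004,.03)):
        P=W[m&(W[:,2]>a)&(W[:,2]<b)]
        if len(P)<10: print(nm,len(P)); continue
        r=cv2.minAreaRect(P[:,:2].astype(np.float32)); print(n,nm,len(P),np.round(np.median(P,0),4),r)
c=dict(np.load('top0.npz')); im=c['color'][155:275,265:395]; s=dict(np.load('scene0.npz'))['color'][135:250,260:400]
a=cv2.resize(im[:,:,::-1],(520,480),interpolation=cv2.INTER_CUBIC); cv2.imwrite('pics/ct.png',cv2.convertScaleAbs(a,alpha=1.8))
b=cv2.resize(s[:,:,::-1],(700,575),interpolation=cv2.INTER_CUBIC); cv2.imwrite('pics/cs.png',cv2.convertScaleAbs(b,alpha=1.8))
E
```

```text
table z 1.1341776155975452e-06
top bar 168 [ 0.534  -0.04    0.1837] ((0.5352234840393066, -0.039597127586603165), (0.0795174315571785, 0.020124640315771103), 39.71784591674805)
top rim 973 [ 0.5141 -0.0547  0.1531] ((0.5310178995132446, -0.04293367266654968), (0.233049213886261, 0.1603916585445404), 39.141883850097656)
top lowrim 446 [ 0.5413 -0.0348  0.0845] ((0.6183630228042603, 0.021533533930778503), (0.4137006402015686, 0.17114606499671936), 31.813838958740234)
top tray 1501 [0.5334 0.0316 0.0062] ((0.5987517237663269, -0.040900036692619324), (0.4379163980484009, 0.43889856338500977), 0.39788979291915894)
scene bar 190 [ 0.5421 -0.0331  0.1846] ((0.5386834144592285, -0.03541898354887962), (0.07856359332799911, 0.019710194319486618), 38.736114501953125)
scene rim 1197 [ 0.5383 -0.0372  0.1542] ((0.5325779318809509, -0.03965626657009125), (0.23755432665348053, 0.16074591875076294), 39.18523025512695)
scene lowrim 1122 [ 0.5815 -0.0093  0.0885] ((0.6219956874847412, 0.018807291984558105), (0.4108394682407379, 0.1818615347146988), 32.770755767822266)
scene tray 2490 [0.62   0.0472 0.0065] ((0.5973479151725769, -0.040018096566200256), (0.43389344215393066, 0.44004300236701965), 0.023315459489822388)
```

View pics/ct.png

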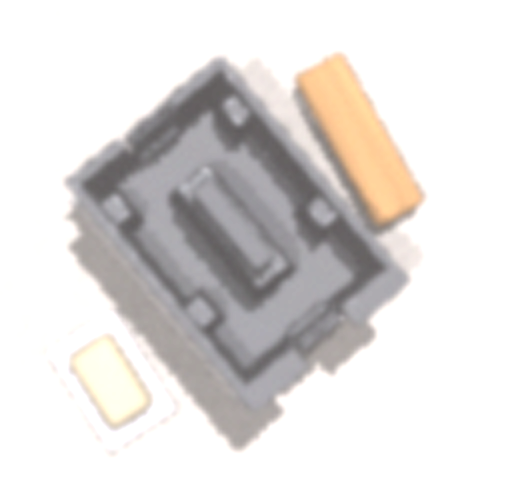

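View pics/cs.png

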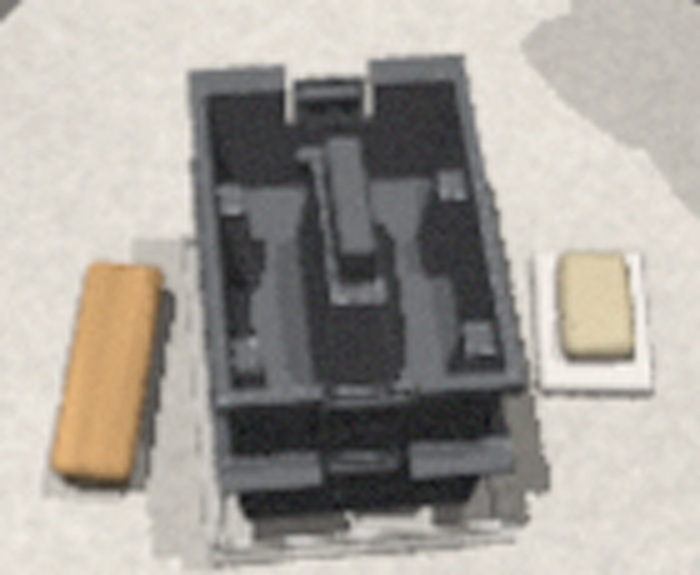

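Upper tote's deep lip (two ears with a tongue between) points toward the robot: right-bottom in the top crop at about (330,340), top in the scene crop at about (330,75). The lower's lip is at the opposite end (+x+y, yaw ≈ 39.3°). Bar centre ≈ (0.537, −0.038). Computing the approach.

```bash
cat >> h.py <<'E'
from scipy.spatial.transform import Rotation as Ro
def go(p,yaw):
    "delta in tool axes to TCP position p, tool x heading yaw (deg), z down"
    o=get_obs(); R=Ro.from_quat(o['ee_rot'])
    y=np.radians(yaw); T=Ro.from_matrix(np.array([[np.cos(y),np.sin(y),0],[np.sin(y),-np.cos(y),0],[0,0,-1]]))
    print('pos',np.round(o['position'],4),'d',np.round(R.inv().apply(np.array(p)-o['position']),4),'turn',np.round((R.inv()*T).as_rotvec(),4),'q',np.round(o['joint_pos'],2),'F',np.round(o['ft_force'],1),'t',o['clock'])
E
python3 -c "
from h import *
go([.537,-.038,.29],219.3)"
```

```text
pos [0.2699 0.5634 0.2493] d [-0.5007 -0.427  -0.0401] turn [-1.1000e-03 -7.0000e-04 -1.1326e+00] q [-1.15  0.33 -0.06  1.46  0.02  1.35 -0.09] F [-0.6 -0.3  0.6] t 0.1
```

The rows are not in the units I measure in: shifts go in shares of 0.6 m and turns go in shares of 2 pi rad. I convert before sending: -0.501 m / 0.6 = -0.835, -0.427 m / 0.6 = -0.7117, -1.133 rad / 6.2832 = -0.1803.

move_arm --plan '[{"delta_pos": [-0.05, -0.0333, -0.05], "turn": [0, 0, -0.008], "fingers": 0}, {"delta_pos": [-0.1333, -0.1167, -0.0667], "turn": [0, 0, -0.0239], "fingers": 0}, {"delta_pos": [-0.2167, -0.1833, -0.0667], "turn": [0, 0, -0.0446], "fingers": 0}, {"delta_pos": [-0.3, -0.2583, -0.0667], "turn": [0, 0, -0.0637], "fingers": 0}, {"delta_pos": [-0.3833, -0.325, -0.0667], "turn": [0, 0, -0.0828], "fingers": 0}, {"delta_pos": [-0.4667, -0.4, -0.0667], "turn": [0, 0, -0.1019], "fingers": 0}, {"delta_pos": [-0.55, -0.4667, -0.0667], "turn": [0, 0, -0.121], "fingers": 0}, {"delta_pos": [-0.6333, -0.5417, -0.0667], "turn": [0, 0, -0.1401], "fingers": 0}, {"delta_pos": [-0.7167, -0.6083, -0.0667], "turn": [0, 0, -0.1592], "fingers": 0}, {"delta_pos": [-0.7917, -0.675, -0.0667], "turn": [0, 0, -0.1719], "fingers": 0}, {"delta_pos": [-0.835, -0.7117, -0.0667], "turn": [0, 0, -0.1803], "fingers": 0}, {"delta_pos": [-0.835, -0.7117, -0.0667], "turn": [0, 0, -0.1803], "fingers": 0}]'

```text
clock: 1.6
position: [0.5378, -0.0432, 0.2896]
ee_rot: [-0.333, 0.943, -0.001, -0.001]
ft_force: [0.4, 1.5, -0.4]
grip_width: 1.002
grasp_force: 0.0
```

```bash
python3 -c "
from h import *
go([.537,-.038,.174],219.3)"
```

```text
pos [ 0.5378 -0.0432  0.2896] d [-0.0029  0.0047  0.1156] turn [-0.0014 -0.0016 -0.0068] q [-0.42  0.12  0.46  1.65 -0.05  1.38  2.29] F [ 0.4  1.5 -0.4] t 1.6
```

In the tool's units: 0.116 m / 0.6 = 0.1933, 0.11 m / 0.6 = 0.1833.

move_arm --plan '[{"delta_pos": [0, 0, 0], "turn": [0, 0, 0], "fingers": 0}, {"delta_pos": [0, 0, 0.0667], "turn": [0, 0, 0], "fingers": 0}, {"delta_pos": [0, 0, 0.1167], "turn": [0, 0, 0], "fingers": 0}, {"delta_pos": [0, 0, 0.1583], "turn": [0, 0, 0], "fingers": 0}, {"delta_pos": [0, 0, 0.1833], "turn": [0, 0, 0], "fingers": 0}, {"delta_pos": [0, 0, 0.1933], "turn": [0, 0, 0], "fingers": 0}, {"delta_pos": [0, 0, 0.1933], "turn": [0, 0, 0], "fingers": 0}, {"delta_pos": [0, 0, 0.1933], "turn": [0, 0, 0], "fingers": 0}]'

```text
clock: 2.6
position: [0.5378, -0.0378, 0.1749]
ee_rot: [-0.336, 0.942, -0.0, 0.001]
ft_force: [-0.5, 0.4, 0.2]
grip_width: 0.998
grasp_force: 0.0
```

```bash
python3 -c "
from h import *
go([.537,-.038,.174],219.3)"
```

```text
pos [ 0.5378 -0.0378  0.1749] d [0.0008 0.0004 0.0009] turn [-0.0006  0.0012  0.0003] q [-0.41  0.2   0.45  1.81 -0.1   1.15  2.33] F [-0.5  0.4  0.2] t 2.6
```

Well placed. Close gently, then look at the force.

move_arm --plan '[{"delta_pos": [0, 0, 0], "turn": [0, 0, 0], "fingers": 0.5}, {"delta_pos": [0, 0, 0], "turn": [0, 0, 0], "fingers": 0.6}, {"delta_pos": [0, 0, 0], "turn": [0, 0, 0], "fingers": 0.7}, {"delta_pos": [0, 0, 0], "turn": [0, 0, 0], "fingers": 0.85}, {"delta_pos": [0, 0, 0], "turn": [0, 0, 0], "fingers": 1}, {"delta_pos": [0, 0, 0], "turn": [0, 0, 0], "fingers": 1}, {"delta_pos": [0, 0, 0], "turn": [0, 0, 0], "fingers": 1}, {"delta_pos": [0, 0, 0], "turn": [0, 0, 0], "fingers": 1}]' --force 60

```text
clock: 3.6
position: [0.5375, -0.038, 0.1742]
ee_rot: [-0.336, 0.942, -0.0, 0.0]
ft_force: [0.2, -0.5, 3.6]
grip_width: 0.224
grasp_force: 59.1
```

move_arm --plan '[{"delta_pos": [0, 0, -0.0067], "turn": [0, 0, 0], "fingers": 1}, {"delta_pos": [0, 0, -0.0167], "turn": [0, 0, 0], "fingers": 1}, {"delta_pos": [0, 0, -0.0333], "turn": [0, 0, 0], "fingers": 1}, {"delta_pos": [0, 0, -0.0583], "turn": [0, 0, 0], "fingers": 1}, {"delta_pos": [0, 0, -0.0917], "turn": [0, 0, 0], "fingers": 1}, {"delta_pos": [0, 0, -0.125], "turn": [0, 0, 0], "fingers": 1}, {"delta_pos": [0, 0, -0.1583], "turn": [0, 0, 0], "fingers": 1}, {"delta_pos": [0, 0, -0.1917], "turn": [0, 0, 0], "fingers": 1}, {"delta_pos": [0, 0, -0.225], "turn": [0, 0, 0], "fingers": 1}, {"delta_pos": [0, 0, -0.2417], "turn": [0, 0, 0], "fingers": 1}, {"delta_pos": [0, 0, -0.25], "turn": [0, 0, 0], "fingers": 1}, {"delta_pos": [0, 0, -0.25], "turn": [0, 0, 0], "fingers": 1}]'

```text
clock: 5.1
position: [0.5373, -0.0379, 0.3239]
ee_rot: [-0.336, 0.942, 0.0, -0.0]
ft_force: [0.1, 0.0, -4.3]
grip_width: 0.223
grasp_force: 58.8
```

In the tool's units: 1.6 rad / 6.2832 = 0.2546.

move_arm --plan '[{"delta_pos": [0, 0, 0], "turn": [0, 0, 0.0095], "fingers": 1}, {"delta_pos": [0, 0, 0], "turn": [0, 0, 0.0271], "fingers": 1}, {"delta_pos": [0, 0, 0], "turn": [0, 0, 0.0493], "fingers": 1}, {"delta_pos": [0, 0, 0], "turn": [0, 0, 0.0732], "fingers": 1}, {"delta_pos": [0, 0, 0], "turn": [0, 0, 0.0971], "fingers": 1}, {"delta_pos": [0, 0, 0], "turn": [0, 0, 0.121], "fingers": 1}, {"delta_pos": [0, 0, 0], "turn": [0, 0, 0.1448], "fingers": 1}, {"delta_pos": [0, 0, 0], "turn": [0, 0, 0.1687], "fingers": 1}, {"delta_pos": [0, 0, 0], "turn": [0, 0, 0.1926], "fingers": 1}, {"delta_pos": [0, 0, 0], "turn": [0, 0, 0.2165], "fingers": 1}, {"delta_pos": [0, 0, 0], "turn": [0, 0, 0.2403], "fingers": 1}, {"delta_pos": [0, 0, 0], "turn": [0, 0, 0.2546], "fingers": 1}]'

```text
clock: 6.6
position: [0.537, -0.0379, 0.3232]
ee_rot: [0.443, 0.897, -0.0, -0.001]
ft_force: [0.4, -0.4, -4.0]
grip_width: 0.224
grasp_force: 58.7
```

```bash
python3 -c "
from h import *
go([.537,-.338,.324],39.3)"
```

```text
pos [ 0.537  -0.0379  0.3232] d [-0.2383 -0.1824 -0.0008] turn [-1.400e-03  3.000e-04  1.538e+00] q [-0.51  0.11  0.55  1.6  -0.06  1.45  0.69] F [ 0.4 -0.4 -4. ] t 6.6
```

In the tool's units: -0.238 m / 0.6 = -0.3967, -0.225 m / 0.6 = -0.375, 1.5416 rad / 6.2832 = 0.2454.

move_arm --plan '[{"delta_pos": [-0.0167, -0.0133, 0], "turn": [0, 0, 0.0095], "fingers": 1}, {"delta_pos": [-0.05, -0.0383, 0], "turn": [0, 0, 0.0286], "fingers": 1}, {"delta_pos": [-0.0917, -0.07, 0], "turn": [0, 0, 0.0525], "fingers": 1}, {"delta_pos": [-0.1333, -0.1017, 0], "turn": [0, 0, 0.0764], "fingers": 1}, {"delta_pos": [-0.175, -0.1333, 0], "turn": [0, 0, 0.1019], "fingers": 1}, {"delta_pos": [-0.2167, -0.1667, 0], "turn": [0, 0, 0.1273], "fingers": 1}, {"delta_pos": [-0.2583, -0.1983, 0], "turn": [0, 0, 0.1528], "fingers": 1}, {"delta_pos": [-0.3, -0.23, 0], "turn": [0, 0, 0.1783], "fingers": 1}, {"delta_pos": [-0.3417, -0.2617, 0], "turn": [0, 0, 0.2037], "fingers": 1}, {"delta_pos": [-0.375, -0.2867, 0], "turn": [0, 0, 0.226], "fingers": 1}, {"delta_pos": [-0.3967, -0.3033, 0], "turn": [0, 0, 0.2454], "fingers": 1}, {"delta_pos": [-0.3967, -0.3033, 0], "turn": [0, 0, 0.2454], "fingers": 1}]'

```text
clock: 8.1
position: [0.5374, -0.3395, 0.3234]
ee_rot: [0.942, 0.335, -0.001, 0.0]
ft_force: [0.7, -0.5, -2.9]
grip_width: 0.223
grasp_force: 59.0
```

```bash
cat > m.py <<'E'
from h import *
go([.537,-.038,.324],39.3)
acc={}
for k in range(3):
  for n in ('top','scene'):
    c=camera(n); W=cloud(c)
    if k==0: cv2.imwrite(f'pics/{n}1.png',cv2.convertScaleAbs(c['color'][:,:,::-1],alpha=1.6)); np.savez(n+'1.npz',**c)
    P=W.reshape(-1,3); m=np.hypot(P[:,0]-.537,P[:,1]+.038)<.15
    for nm,a,b in (('bar',.111,.125),('rim',.082,.093),):
        Q=P[m&(P[:,2]>a)&(P[:,2]<b)]
        if nm=='bar': Q=Q[np.hypot(Q[:,0]-.537,Q[:,1]+.038)<.055]
        r=cv2.minAreaRect(Q[:,:2].astype(np.float32)); print(n,nm,len(Q),np.round(np.median(Q,0),4),np.round(r[0],4),np.round(r[1],4),round(r[2],2))
    # held tote bar-free: rim centre
    o=get_obs()['position']; mm=np.hypot(P[:,0]-o[0],P[:,1]-o[1])<.16
    z=o[2]-.1+.08; Q=P[mm&(abs(P[:,2]-z)<.008)]
    if len(Q)>50:
        r=cv2.minAreaRect(Q[:,:2].astype(np.float32)); print(n,'heldrim',len(Q),np.round(np.median(Q[:,2]),4),np.round(r[0],4)-np.round(o[:2],4),np.round(r[1],4),round(r[2],2))
E
python3 m.py
```

```text
pos [ 0.5374 -0.3395  0.3234] d [ 0.1901 -0.234  -0.0008] turn [-0.0002  0.0018 -0.0023] q [-0.14  0.43  0.9   1.35 -0.33  1.52 -0.16] F [ 0.7 -0.5 -2.9] t 8.1
top bar 153 [ 0.5352 -0.0405  0.1175] [ 0.5352 -0.0406] [0.0785 0.0196] 39.65
top rim 761 [ 0.5529 -0.0285  0.0871] [ 0.5394 -0.0373] [0.2329 0.1604] 39.38
top heldrim 685 0.3022 [0.0382 0.0303] [0.1429 0.1618] 39.7
scene bar 174 [ 0.5423 -0.035   0.1184] [ 0.539  -0.0363] [0.0773 0.0199] 39.66
scene rim 1011 [ 0.5672 -0.016   0.0885] [ 0.5414 -0.034 ] [0.2357 0.1602] 39.25
scene heldrim 973 0.304 [0.0052 0.007 ] [0.2333 0.163 ] 39.39
top bar 150 [ 0.5351 -0.0405  0.1173] [ 0.5354 -0.0405] [0.0784 0.0198] 39.45
top rim 792 [ 0.5545 -0.0245  0.0873] [ 0.5393 -0.0372] [0.2329 0.16  ] 39.3
top heldrim 683 0.3024 [0.0388 0.032 ] [0.1425 0.1623] 40.59
scene bar 172 [ 0.5413 -0.0352  0.1183] [ 0.5383 -0.0365] [0.0782 0.02  ] 38.96
scene rim 1023 [ 0.568  -0.0153  0.0885] [ 0.5414 -0.034 ] [0.2353 0.1604] 39.29
scene heldrim 968 0.3042 [0.0059 0.0084] [0.2341 0.1622] 39.5
top bar 154 [ 0.535  -0.0405  0.1173] [ 0.5352 -0.0406] [0.0785 0.0199] 39.32
top rim 783 [ 0.5539 -0.0253  0.0872] [ 0.5392 -0.0375] [0.2334 0.1603] 39.29
top heldrim 682 0.3026 [0.0383 0.032 ] [0.1434 0.1619] 40.11
scene bar 172 [ 0.5412 -0.0353  0.1186] [ 0.5383 -0.0366] [0.0791 0.0199] 39.11
scene rim 1021 [ 0.5675 -0.0159  0.0884] [ 0.5414 -0.0339] [0.2349 0.1603] 39.19
scene heldrim 973 0.3045 [0.0062 0.0091] [0.2339 0.1626] 39.72
```

View pics/top1.png

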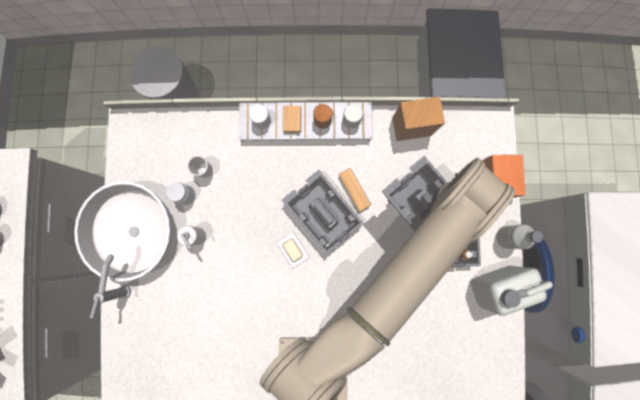

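The upper tote hangs at about (420,195), mostly hidden by the arm. The lower tote is fully visible at (324,212), lip ears to the upper left. Bring the upper over it and measure from close by.

In the tool's units: -0.2318 m / 0.6 = -0.3863, 0.1888 m / 0.6 = 0.3147.

move_arm --plan '[{"delta_pos": [0.0167, -0.02, 0], "turn": [0, 0, 0], "fingers": 1}, {"delta_pos": [0.05, -0.0617, 0], "turn": [0, 0, 0], "fingers": 1}, {"delta_pos": [0.1, -0.1233, 0], "turn": [0, 0, 0], "fingers": 1}, {"delta_pos": [0.15, -0.1833, 0], "turn": [0, 0, 0], "fingers": 1}, {"delta_pos": [0.2, -0.245, 0], "turn": [0, 0, 0], "fingers": 1}, {"delta_pos": [0.25, -0.3067, 0], "turn": [0, 0, 0], "fingers": 1}, {"delta_pos": [0.2917, -0.3583, 0.0167], "turn": [0, 0, 0], "fingers": 1}, {"delta_pos": [0.3147, -0.3863, 0.05], "turn": [0, 0, 0], "fingers": 1}, {"delta_pos": [0.3147, -0.3863, 0.0917], "turn": [0, 0, 0], "fingers": 1}, {"delta_pos": [0.3147, -0.3863, 0.125], "turn": [0, 0, 0], "fingers": 1}, {"delta_pos": [0.3147, -0.3863, 0.14], "turn": [0, 0, 0], "fingers": 1}, {"delta_pos": [0.3147, -0.3863, 0.14], "turn": [0, 0, 0], "fingers": 1}]'

```text
clock: 9.9
position: [0.5377, -0.0385, 0.24]
ee_rot: [0.942, 0.337, -0.0, -0.0]
ft_force: [0.1, -0.2, -3.5]
grip_width: 0.224
grasp_force: 59.2
```

```bash
cat > m2.py <<'E'
from h import *
yaw=np.radians(39.3); A=np.array([[np.cos(yaw),np.sin(yaw)],[-np.sin(yaw),np.cos(yaw)]])
C=np.array([.537,-.038])
def ext(P,z):
    "rim outline in tray axes about C: robust x range, y range, near height z"
    Q=P[(np.hypot(P[:,0]-C[0],P[:,1]-C[1])<.16)&(abs(P[:,2]-z)<.007)]
    q=(Q[:,:2]-C)@A.T
    r=cv2.minAreaRect(Q[:,:2].astype(np.float32))
    pl=np.linalg.lstsq(np.c_[q,np.ones(len(q))],Q[:,2],rcond=None)[0]
    print(len(q),'x',np.round(np.percentile(q[:,0],[.5,99.5])*1e3,1),'y',np.round(np.percentile(q[:,1],[.5,99.5])*1e3,1),'ang',round(r[2],2),'z',np.round(np.median(Q[:,2]),4),'tilt',np.round(pl[:2],3))
if __name__=='__main__':
    for f,z in (('0',.154),('1',.088)):
        for n in ('top','scene'): print(n,f,end=' '); ext(cloud(dict(np.load(n+f+'.npz'))).reshape(-1,3),z)
    go([.5364,-.039,.235],39.3)
    z=get_obs()['position'][2]-.02
    for k in range(3):
        c=camera('scene'); ext(cloud(c).reshape(-1,3),z)
    c=camera('top'); print('top'); ext(cloud(c).reshape(-1,3),z)
E
python3 m2.py
```

```text
top 0 946 x [-123.8  107.5] y [-79.8  79.9] ang 39.1 z 0.1532 tilt [-0.001 -0.001]
scene 0 1154 x [-120.6  113.1] y [-78.7  81.1] ang 39.22 z 0.1543 tilt [-0.004 -0.   ]
top 1 824 x [-113.1  118.1] y [-80.5  79. ] ang 39.38 z 0.0871 tilt [0.002 0.   ]
scene 1 1059 x [-109.4  122.8] y [-79.7  80.1] ang 39.25 z 0.0884 tilt [ 0.006 -0.   ]
pos [ 0.5377 -0.0385  0.24  ] d [-0.0013 -0.0004  0.005 ] turn [-0.0002  0.0001  0.0007] q [-0.73  0.17  0.8   1.74 -0.13  1.28 -0.78] F [ 0.1 -0.2 -3.5] t 9.9
990 x [-106.1  125.8] y [-79.  81.] ang 39.2 z 0.2204 tilt [0.001 0.001]
996 x [-105.   125.6] y [-79.3  80.4] ang 39.22 z 0.2209 tilt [-0.     0.001]
1009 x [-104.3  126.4] y [-79.5  80. ] ang 39.1 z 0.2212 tilt [ 0. -0.]
top
565 x [-110.4  121.5] y [-80.5  79. ] ang 39.49 z 0.2198 tilt [0.004 0.001]
```

Same camera, same axes: the held tote sits about 3 mm too far along +x of the tray and is level. Correct that and go down to just above bar contact.

In the tool's units: 0.06 m / 0.6 = 0.1, -0.0028 m / 0.6 = -0.0047.

move_arm --plan '[{"delta_pos": [-0.0023, 0.0005, 0.0083], "turn": [0, 0, 0], "fingers": 1}, {"delta_pos": [-0.0047, 0.0005, 0.025], "turn": [0, 0, 0], "fingers": 1}, {"delta_pos": [-0.0047, 0.0005, 0.0467], "turn": [0, 0, 0], "fingers": 1}, {"delta_pos": [-0.0047, 0.0005, 0.0667], "turn": [0, 0, 0], "fingers": 1}, {"delta_pos": [-0.0047, 0.0005, 0.0833], "turn": [0, 0, 0], "fingers": 1}, {"delta_pos": [-0.0047, 0.0005, 0.0933], "turn": [0, 0, 0], "fingers": 1}, {"delta_pos": [-0.0047, 0.0005, 0.1], "turn": [0, 0, 0], "fingers": 1}, {"delta_pos": [-0.0047, 0.0005, 0.1], "turn": [0, 0, 0], "fingers": 1}, {"delta_pos": [-0.0047, 0.0005, 0.1], "turn": [0, 0, 0], "fingers": 1}]'

```text
clock: 11.22
position: [0.536, -0.0406, 0.1803]
ee_rot: [0.942, 0.336, 0.0, 0.0]
ft_force: [-0.3, 0.0, -3.8]
grip_width: 0.226
grasp_force: 59.3
```

```bash
python3 -c "
from m2 import *
o=get_obs();print(o['ft_force'],(o['position'][:2]-C)@A.T*1e3)
z=o['position'][2]-.02
for n in ('scene','top','scene','top'): c=camera(n);ext(cloud(c).reshape(-1,3),z)
go([.535,-.04,.174],39.3)"
```

```text
[-0.26043358  0.03428877 -3.7599128 ] [-2.35775365 -1.36806142]
934 x [-108.2  123. ] y [-79.6  80. ] ang 39.4 z 0.1606 tilt [-0.001  0.002]
522 x [-113.3  118.6] y [-80.4  78.9] ang 39.21 z 0.1594 tilt [ 0.004 -0.001]
942 x [-108.8  123.4] y [-79.5  80.4] ang 39.27 z 0.1606 tilt [0.    0.001]
515 x [-113.3  118.3] y [-80.3  79.1] ang 39.44 z 0.1593 tilt [-0.002  0.   ]
pos [ 0.536  -0.0405  0.1802] d [-0.0004 -0.001   0.0062] turn [ 0.0001 -0.0005  0.0003] q [-0.7   0.23  0.79  1.82 -0.18  1.16 -0.74] F [ 0.1 -1.  -3.1] t 11.425
```

In the tool's units: 0.012 m / 0.6 = 0.02, -0.0003 m / 0.6 = -0.0005.

move_arm --plan '[{"delta_pos": [-0.0005, 0, 0.005], "turn": [0, 0, 0], "fingers": 1}, {"delta_pos": [-0.0005, 0, 0.01], "turn": [0, 0, 0], "fingers": 1}, {"delta_pos": [-0.0005, 0, 0.015], "turn": [0, 0, 0], "fingers": 1}, {"delta_pos": [-0.0005, 0, 0.0167], "turn": [0, 0, 0], "fingers": 1}, {"delta_pos": [-0.0005, 0, 0.0183], "turn": [0, 0, 0], "fingers": 1}, {"delta_pos": [-0.0005, 0, 0.02], "turn": [0, 0, 0], "fingers": 1}, {"delta_pos": [-0.0005, 0, 0.02], "turn": [0, 0, 0], "fingers": 1}]'

```text
clock: 12.3
position: [0.5356, -0.0407, 0.168]
ee_rot: [0.942, 0.336, 0.0, -0.0]
ft_force: [0.1, -0.2, -2.8]
grip_width: 0.223
grasp_force: 59.3
```

In the tool's units: 0.003 m / 0.6 = 0.005, 0.002 m / 0.6 = 0.0033.

move_arm --plan '[{"delta_pos": [0, 0, 0.0017], "turn": [0, 0, 0], "fingers": 1}, {"delta_pos": [0, 0, 0.0033], "turn": [0, 0, 0], "fingers": 1}, {"delta_pos": [0, 0, 0.005], "turn": [0, 0, 0], "fingers": 1}, {"delta_pos": [0, 0, 0.005], "turn": [0, 0, 0], "fingers": 1}]'

```text
clock: 12.8
position: [0.5356, -0.0407, 0.1649]
ee_rot: [0.942, 0.336, -0.0, -0.0]
ft_force: [-0.1, 0.0, -2.3]
grip_width: 0.225
grasp_force: 59.3
```

In the tool's units: 0.005 m / 0.6 = 0.0083, 0.004 m / 0.6 = 0.0067.

move_arm --plan '[{"delta_pos": [0, 0, 0.0017], "turn": [0, 0, 0], "fingers": 1}, {"delta_pos": [0, 0, 0.0033], "turn": [0, 0, 0], "fingers": 1}, {"delta_pos": [0, 0, 0.005], "turn": [0, 0, 0], "fingers": 1}, {"delta_pos": [0, 0, 0.0067], "turn": [0, 0, 0], "fingers": 1}, {"delta_pos": [0, 0, 0.0083], "turn": [0, 0, 0], "fingers": 1}, {"delta_pos": [0, 0, 0.0083], "turn": [0, 0, 0], "fingers": 1}]'

```text
clock: 13.55
position: [0.5356, -0.0407, 0.1599]
ee_rot: [0.942, 0.336, -0.0, -0.0]
ft_force: [-0.1, -0.3, -3.5]
grip_width: 0.222
grasp_force: 59.3
```

No side force: well aligned. Now through the tongues in 1 mm steps.

In the tool's units: 0.004 m / 0.6 = 0.0067, 0.003 m / 0.6 = 0.005.

move_arm --plan '[{"delta_pos": [0, 0, 0.0017], "turn": [0, 0, 0], "fingers": 1}, {"delta_pos": [0, 0, 0.0033], "turn": [0, 0, 0], "fingers": 1}, {"delta_pos": [0, 0, 0.005], "turn": [0, 0, 0], "fingers": 1}, {"delta_pos": [0, 0, 0.0067], "turn": [0, 0, 0], "fingers": 1}, {"delta_pos": [0, 0, 0.0067], "turn": [0, 0, 0], "fingers": 1}]'

```text
clock: 14.18
position: [0.536, -0.0406, 0.1564]
ee_rot: [0.942, 0.336, 0.001, -0.0]
ft_force: [-0.8, -0.0, 2.6]
grip_width: 0.222
grasp_force: 60.3
```

In the tool's units: 0.003 m / 0.6 = 0.005, 0.001 m / 0.6 = 0.0017.

move_arm --plan '[{"delta_pos": [0, 0, 0.0017], "turn": [0, 0, 0], "fingers": 1}, {"delta_pos": [0, 0, 0.0033], "turn": [0, 0, 0], "fingers": 1}, {"delta_pos": [0, 0, 0.005], "turn": [0, 0, 0], "fingers": 1}, {"delta_pos": [0, 0, 0.005], "turn": [0, 0, 0], "fingers": 1}]'

```text
clock: 14.68
position: [0.5361, -0.0408, 0.1535]
ee_rot: [0.942, 0.336, 0.001, 0.0]
ft_force: [0.2, 0.1, 4.2]
grip_width: 0.223
grasp_force: 60.6
```

In the tool's units: 0.004 m / 0.6 = 0.0067, 0.001 m / 0.6 = 0.0017.

move_arm --plan '[{"delta_pos": [0, 0, 0.0017], "turn": [0, 0, 0], "fingers": 1}, {"delta_pos": [0, 0, 0.0033], "turn": [0, 0, 0], "fingers": 1}, {"delta_pos": [0, 0, 0.005], "turn": [0, 0, 0], "fingers": 1}, {"delta_pos": [0, 0, 0.0067], "turn": [0, 0, 0], "fingers": 1}, {"delta_pos": [0, 0, 0.0067], "turn": [0, 0, 0], "fingers": 1}]'

```text
clock: 15.3
position: [0.5356, -0.0409, 0.1488]
ee_rot: [0.942, 0.336, 0.0, 0.0]
ft_force: [1.6, 0.2, -0.1]
grip_width: 0.223
grasp_force: 59.7
```

In the tool's units: 0.0045 m / 0.6 = 0.0075, 0.004 m / 0.6 = 0.0067.

move_arm --plan '[{"delta_pos": [0, 0, 0.0017], "turn": [0, 0, 0], "fingers": 1}, {"delta_pos": [0, 0, 0.0033], "turn": [0, 0, 0], "fingers": 1}, {"delta_pos": [0, 0, 0.005], "turn": [0, 0, 0], "fingers": 1}, {"delta_pos": [0, 0, 0.0067], "turn": [0, 0, 0], "fingers": 1}, {"delta_pos": [0, 0, 0.0075], "turn": [0, 0, 0], "fingers": 1}, {"delta_pos": [0, 0, 0.0075], "turn": [0, 0, 0], "fingers": 1}]'

```text
clock: 16.05
position: [0.5354, -0.0406, 0.1443]
ee_rot: [0.942, 0.336, -0.0, -0.0]
ft_force: [-0.4, 1.8, -3.4]
grip_width: 0.227
grasp_force: 59.3
```

```bash
python3 -c "
from m2 import *
go([.535,-.04,.144],39.3)
for n in ('scene','top'): c=camera(n);ext(cloud(c).reshape(-1,3),.124)"
```

```text
pos [ 0.5354 -0.0406  0.1443] d [ 0.0001 -0.0007  0.0003] turn [-0.0006  0.0003  0.0004] q [-0.68  0.28  0.78  1.86 -0.22  1.09 -0.71] F [-0.4  1.8 -3.4] t 16.05
916 x [-109.1  122.6] y [-79.1  80.5] ang 39.5 z 0.1246 tilt [0.001 0.001]
499 x [-113.7  118.1] y [-80.2  79.4] ang 39.37 z 0.1236 tilt [0.005 0.001]
```

Past both tongues, weight still in the hand. Settle the last bit to feel the stop.

In the tool's units: 0.001 m / 0.6 = 0.0017, 0.0005 m / 0.6 = 0.0008.

move_arm --plan '[{"delta_pos": [0, 0, 0.0008], "turn": [0, 0, 0], "fingers": 1}, {"delta_pos": [0, 0, 0.0017], "turn": [0, 0, 0], "fingers": 1}, {"delta_pos": [0, 0, 0.0017], "turn": [0, 0, 0], "fingers": 1}]'

```text
clock: 16.52
position: [0.5357, -0.0407, 0.1441]
ee_rot: [0.942, 0.336, 0.0, -0.0]
ft_force: [-2.1, 1.8, 6.2]
grip_width: 0.223
grasp_force: 60.7
```

Firm stop at 0.144: home. Ease off, open, and withdraw straight up.

In the tool's units: -0.14 m / 0.6 = -0.2333, -0.1 m / 0.6 = -0.1667.

move_arm --plan '[{"delta_pos": [0, 0, -0.0012], "turn": [0, 0, 0], "fingers": 1}, {"delta_pos": [0, 0, -0.0012], "turn": [0, 0, 0], "fingers": 0.6}, {"delta_pos": [0, 0, -0.0012], "turn": [0, 0, 0], "fingers": 0.3}, {"delta_pos": [0, 0, -0.0012], "turn": [0, 0, 0], "fingers": 0}, {"delta_pos": [0, 0, -0.0012], "turn": [0, 0, 0], "fingers": 0}, {"delta_pos": [0, 0, -0.0012], "turn": [0, 0, 0], "fingers": 0}, {"delta_pos": [0, 0, -0.0012], "turn": [0, 0, 0], "fingers": 0}, {"delta_pos": [0, 0, -0.0167], "turn": [0, 0, 0], "fingers": 0}, {"delta_pos": [0, 0, -0.05], "turn": [0, 0, 0], "fingers": 0}, {"delta_pos": [0, 0, -0.1], "turn": [0, 0, 0], "fingers": 0}, {"delta_pos": [0, 0, -0.1667], "turn": [0, 0, 0], "fingers": 0}, {"delta_pos": [0, 0, -0.2333], "turn": [0, 0, 0], "fingers": 0}]'

```text
clock: 18.02
position: [0.5354, -0.041, 0.2854]
ee_rot: [0.942, 0.336, 0.0, -0.0]
ft_force: [-0.4, 0.2, -0.1]
grip_width: 1.0
grasp_force: 0.0
```

In the tool's units: 0.16 m / 0.6 = 0.2667, 0.15 m / 0.6 = 0.25.

move_arm --plan '[{"delta_pos": [0, 0, -0.05], "turn": [0, 0, 0], "fingers": 0}, {"delta_pos": [-0.05, 0.0667, -0.0667], "turn": [0, 0, 0], "fingers": 0}, {"delta_pos": [-0.1, 0.1333, -0.0667], "turn": [0, 0, 0], "fingers": 0}, {"delta_pos": [-0.15, 0.2, -0.0667], "turn": [0, 0, 0], "fingers": 0}, {"delta_pos": [-0.2, 0.25, -0.0667], "turn": [0, 0, 0], "fingers": 0}, {"delta_pos": [-0.2167, 0.2667, -0.0667], "turn": [0, 0, 0], "fingers": 0}, {"delta_pos": [-0.2167, 0.2667, -0.0667], "turn": [0, 0, 0], "fingers": 0}, {"delta_pos": [-0.2167, 0.2667, -0.0667], "turn": [0, 0, 0], "fingers": 0}]'

```text
clock: 19.02
position: [0.537, -0.2451, 0.3235]
ee_rot: [0.941, 0.337, 0.0, -0.0]
ft_force: [0.2, -0.7, 0.1]
grip_width: 1.0
grasp_force: 0.0
```

```bash
python3 -c "
from m2 import *
for n in ('scene','top'): c=camera(n);ext(cloud(c).reshape(-1,3),.124);cv2.imwrite(f'pics/{n}2.png',cv2.convertScaleAbs(cv2.resize(c['color'][135:275,250:410,::-1],(640,560),interpolation=cv2.INTER_CUBIC),alpha=1.8))
o=get_obs();print(o['ft_force'],o['grip_width'],o['position'])"
```

```text
1127 x [-109.7  122.9] y [-79.3  80.3] ang 39.22 z 0.1243 tilt [ 0.005 -0.001]
885 x [-113.5  117.7] y [-80.3  79.4] ang 39.21 z 0.1231 tilt [0.    0.002]
[-0.75278747 -0.33124996  0.08664028] 1.0005449468532608 [ 0.5370138  -0.24517727  0.32354258]
```

View pics/scene2.png

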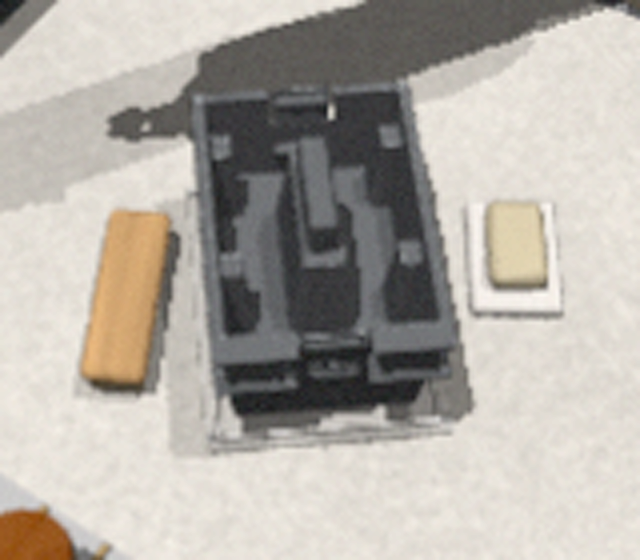

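The crop shows the totes nested with both deep lips at the same end (about (330,350)), rim at 124 mm and level. The brush and dish have not moved. The hand is clear.

```bash
python3 -c "
from workcell import hand_in; print(hand_in())"
```

```text
the job is handed in; nothing more can be done
None
```

The upper tote is nested fully home in the lower one, lips at the same end and level. The force rose to about 8 N, fell away as the tongues clicked, and a firm stop followed. The gripper is clear, the brush and dish look unmoved, and the job was handed in at about 19 s (no verdict came back).

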